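# Put the calibration bottles back in their own wells

### The arm

A 6-joint arm with a two-finger parallel gripper is mounted at the origin on a cart in front of the work surface, level with it; the furniture and walls round the work are solid. World frame = base frame: x ahead of the robot, y to its left, z up, the work surface at z = 0. Lengths are in mm, angles in rad, forces in N, time in s.
With the tool pointing down it reaches from about 350 to 875 mm from the base axis. Payload 4.2 kg.
Tool frame: the origin (TCP) lies at the very end of the fingers, on their centre line; the grasp point (between the pads) lies 19 mm behind it; z points along the fingers, y is the line along which they close (so a half turn about z gives the same grasp; the last joint's range is limited). The gripper opens to 85 mm and grips with 20 to 120 N. Pads are 22 mm wide; open, the fingers measure 114 mm over their backs; the gripper's body (76 mm by 85 mm) begins 54 mm behind the grasp point. The pads swing forward as they close: fully open they stand 13 mm farther back than shut.
Start: joints at [1.364, 0.385, 0.008, 0, -1.194, -0.259], TCP at [280.677, 558.408, 231.312] pointing down, gripper open.
Joint ranges: [-3.14, 3.14], [-1.21, 2.06], [-1.07, 1.41], [-3.16, 2.05], [-2.99, -0.16], [-3.1, 3.1]. Speed limits (rad/s): [2.79, 2.79, 3.14, 3.14, 3.14, 3.14].

### API

Orientations are given as a unit quaternion [x, y, z, w].
In Python, from bench import arm gives the robot as it stands. The module is installed in compiled form; this text tells all that it offers.
- The arm moves only by the tool drive_tool, never from a script. Its argument "targets" is a list of rows, each a list of 5 numbers: the closure, from -1 (fully open) to 1 (shut), then the shift along the tool's x, y, z in mm, then the turn about the tool's z in degrees. In form: [[grip, tx, ty, tz, roll], ...]. A call has 1 to 12 rows; each row is the pose to reach, as a shift and turn from the pose commanded when the call began, along the tool's axes at that moment; what a row does not reach only later rows make up. A row lasts 1/10 s, in which the tool goes at most 50 mm and 8.59 degrees, less where a joint would pass 70% of its speed; a pose out of reach is approached as far as the arm can. A call with a gripper value outside its range is refused whole. The fingers move at their own pace and stop on an object; the grip force is fixed at half the most. Time passes only in rows, so rows that repeat a pose let the fingers close. It gives the time, the measured TCP pose, the force, the opening and the grip force at its end, in the units of the state.
- arm.read_state(): the state, without advancing time (a new reading comes with each control period).
- arm.get_image(name): name is "side" or "top"; returns the picture (420x560x3 uint8, blue, green, red); there is no depth.
- arm.camera_params(name): a dict with "fov_y" (degrees; the focal length in pixels is half the picture's height over the tangent of half this angle, whatever the lens; pixels are square), "cx", "cy" (the principal point, pixels), "rvec" (rotation vector, rad) and "tvec" (3), from world to camera coordinates, as OpenCV has them. Camera axes: x right, y down, z forward; pixel columns grow to the right and rows downward; lengths in mm; the calibration is good to about 2 mm. A picture is of the moment at which its call begins. camera_params takes no time and is no camera call.
- arm.job_done(): hands the job in; it is judged then, once.
The state is a dict: "clock": time; "joints": joint angles; "joint_vel": joint speeds; "joint_efforts": joint torques, N m; "position": TCP position; "ee_rot": TCP orientation; "contact_force": force on the tool from outside, world axes, zero at the start; "wrist_torque": the same for the moment, N m; "gripper_width": finger opening in mm; "grasp_force": force on a finger pad.
Only numpy, scipy, OpenCV 4.12 (cv2) and the standard library are available. Lean on these libraries where they do the work, as an engineer would, in place of code of your own. Each camera call takes 0.05 s, during which the arm holds its last target. There are 200 camera calls.

### The job

The bottles of the meter's calibration set were all put back in the wrong wells of their rack. Move them round so that each stands upright in the well whose ring has the colour of its cap (red, green, blue, black); the spare white-ringed well is free for parking a bottle on the way and must be empty at the end. Keep the bottles upright all the way and leave the glass flask beside the rack alone.

Things in the scene. Friction and masses are not known exactly. Their poses are not given: they have to be found in the camera images.
- bottle_red: loose upright plastic buffer bottle, white body and screw cap in red, 43 mm in diameter, 99 mm tall, about 110 g. Origin: centre of its underside, z up. Starts loose (about 4 mm of play all round) in a well of another colour; wells stand 3 in front, 2 behind, 88 mm apart. Grip round the body 40 to 60 mm above the origin.
- bottle_green: loose upright plastic buffer bottle, white body and screw cap in green, 43 mm in diameter, 99 mm tall, about 110 g. Origin: centre of its underside, z up. Starts loose (about 4 mm of play all round) in a well of another colour; wells stand 3 in front, 2 behind, 88 mm apart. Grip round the body 40 to 60 mm above the origin.
- bottle_blue: loose upright plastic buffer bottle, white body and screw cap in blue, 43 mm in diameter, 99 mm tall, about 110 g. Origin: centre of its underside, z up. Starts loose (about 4 mm of play all round) in a well of another colour; wells stand 3 in front, 2 behind, 88 mm apart. Grip round the body 40 to 60 mm above the origin.
- bottle_black: loose upright brown glass dropper bottle with a black cap, 33 mm in diameter, 63 mm tall, about 40 g. Origin: centre of its underside, z up. Starts standing in a well with another colour of ring, with about 9 mm of play all round. Can be gripped 40 to 46 mm above the origin.
- well_red: fixed round well in a low grey rack, told by the flat red ring (81 mm wide) round its mouth. Origin: centre of its underside, 3 mm above the worktop; inner floor 5 mm, rim 23 mm above the origin; hole 51 mm wide at the floor, 59 mm at the mouth. z up, x square to the rack's rows (away from the robot, turned up to 0.3 rad), y along them.
- well_green: fixed round well in a low grey rack, told by the flat green ring (81 mm wide) round its mouth. Origin: centre of its underside, 3 mm above the worktop; inner floor 5 mm, rim 23 mm above the origin; hole 51 mm wide at the floor, 59 mm at the mouth. z up, x square to the rack's rows (away from the robot, turned up to 0.3 rad), y along them.
- well_blue: fixed round well in a low grey rack, told by the flat blue ring (81 mm wide) round its mouth. Origin: centre of its underside, 3 mm above the worktop; inner floor 5 mm, rim 23 mm above the origin; hole 51 mm wide at the floor, 59 mm at the mouth. z up, x square to the rack's rows (away from the robot, turned up to 0.3 rad), y along them.
- well_black: fixed round well in a low grey rack, told by the flat black ring (81 mm wide) round its mouth. Origin: centre of its underside, 3 mm above the worktop; inner floor 5 mm, rim 23 mm above the origin; hole 51 mm wide at the floor, 59 mm at the mouth. z up, x square to the rack's rows (away from the robot, turned up to 0.3 rad), y along them.
- well_white: fixed round well in a low grey rack, told by the flat white ring (81 mm wide) round its mouth. Origin: centre of its underside, 3 mm above the worktop; inner floor 5 mm, rim 23 mm above the origin; hole 51 mm wide at the floor, 59 mm at the mouth. z up, x square to the rack's rows (away from the robot, turned up to 0.3 rad), y along them. Spare, empty at the start.
- flask: bystander: loose clear glass volumetric flask with a long neck, 61 mm in diameter, 170 mm tall, standing to the left of the rack. Origin: centre of its underside, z up. To be left alone.

How it is judged (in metres and radians):
At the end, for the whole second after the job is handed in: Each of the four bottles stands in the well with the ring of its cap's colour: its underside within 13 mm of the well's centre and within 4 mm of the height of the well's floor, tilted less than 0.1 rad, at rest. (The white-ringed well is then empty.) (horizontal distance between bottle_red and well_red below 0.013 m and z of bottle_red in the frame of well_red between 0.001 and 0.009 m and angle between each of bottle_red, bottle_green, bottle_blue, bottle_black's own z axis and vertical below 0.1 rad and linear speed of each of bottle_red, bottle_green, bottle_blue, bottle_black below 0.02 m/s and horizontal distance between bottle_green and well_green below 0.013 m and z of bottle_green in the frame of well_green between 0.001 and 0.009 m and horizontal distance between bottle_blue and well_blue below 0.013 m and z of bottle_blue in the frame of well_blue between 0.001 and 0.009 m and horizontal distance between bottle_black and well_black below 0.013 m and z of bottle_black in the frame of well_black between 0.001 and 0.009 m); the robot touches nothing.
It fails at once if a bottle is tipped by more than 0.6 rad (angle between any of bottle_red, bottle_green, bottle_blue, bottle_black's own z axis and vertical above 0.6 rad).
It fails at once if the glass flask is shifted by more than 20 mm or tipped by more than 0.3 rad (distance of flask from where it was at the start of the episode above 0.02 m or angle between flask's own z axis and vertical above 0.3 rad).
It also fails if it takes over 112 s, if anything falls off the work surface, if the arm or the gripper's body presses on something with over 40 N, if the wrist force passes 120 N, or if a joint passes its speed limit or range.

## Working session

There is one attempt and no reset: what is moved stays moved. The work goes in short steps, Python scripts to look and compute and a tool call to move; the robot and the scene stay as the last step left them, time stands still between calls to the robot, and variables do not carry over. Pictures are saved under pics/ and viewed, at most 14 in all, crops included, and the job is handed in when it is done.

Besides the shell and the picture viewer there is one more tool, called after ">>>" as name(argument=value, ...) on one line, values as JSON. drive_tool: Moves the arm, as the interface text tells. Its arguments: {"type":"object","properties":{"targets":{"type":"array","items":{"type":"array","items":{"type":"number"}}}},"required":["targets"]}

```bash
mkdir -p pics
python3 - <<'E'
from bench import arm
import cv2
print(arm.read_state())
for n in("side","top"):
    cv2.imwrite(f"pics/{n}0.png",arm.get_image(n)); print(n,arm.camera_params(n))
E
```

```text
{'clock': 0.0, 'joints': array([ 1.36362141e+00,  3.85567937e-01,  6.62811524e-03, -5.16866470e-04,
       -1.19399140e+00, -2.58631193e-01]), 'joint_vel': array([ 0.000854  , -0.00124159, -0.00037872, -0.00057632, -0.00035071,
        0.00011811]), 'joint_efforts': array([-4.88105923e-05, -3.92296994e+01,  1.88399470e+01,  4.18615133e+00,
       -4.63757257e-03,  1.92875476e-07]), 'position': array([280.41346428, 557.91143389, 230.21295449]), 'ee_rot': array([ 9.72977868e-01, -2.30895800e-01, -2.12661320e-04,  1.07327307e-03]), 'contact_force': array([-1.18634432, -0.50254225, -0.36997321]), 'wrist_torque': array([-0.06281133, -0.00360338,  0.00352575]), 'grasp_force': 0.0, 'gripper_width': 85.18555907884145}
side {'fov_y': 46.02233740184279, 'cx': 288.39075636252596, 'cy': 201.59841299437605, 'rvec': array([ 2.22142993, -0.22324801,  0.08815943]), 'tvec': array([-506.03847319,   69.92041309,  884.11266956])}
top {'fov_y': 47.65801917088519, 'cx': 288.92791433252523, 'cy': 207.2652796130825, 'rvec': array([ 2.14391594, -2.10699456,  0.13940142]), 'tvec': array([-46.32880061, 505.51035388, 824.84731173])}
```

View pics/top0.png

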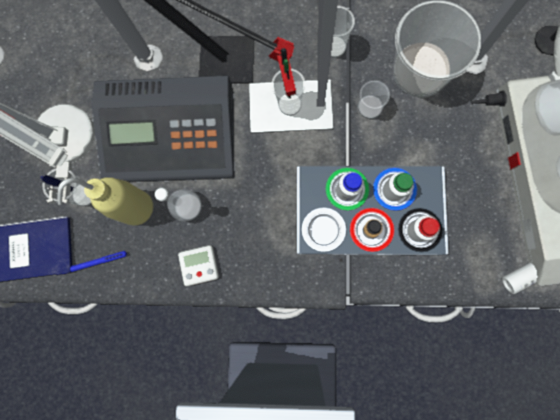

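View pics/side0.png

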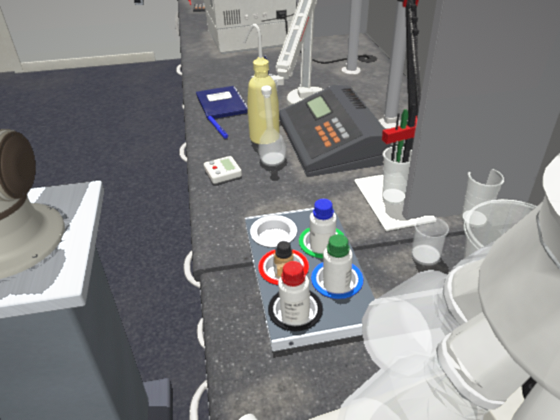

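```bash
cat > h.py <<'E'
from bench import arm
import cv2, numpy as np
from scipy.spatial.transform import Rotation as Rn
def cam(n):
    p=arm.camera_params(n); R=cv2.Rodrigues(np.array(p["rvec"]))[0]; t=np.array(p["tvec"]); f=210/np.tan(np.radians(p["fov_y"]/2))
    return R,t,f,p["cx"],p["cy"]
def ray(c,px,z):
    R,t,f,cx,cy=c; px=np.asarray(px,float).reshape(-1,2)
    d=np.c_[(px[:,0]-cx)/f,(px[:,1]-cy)/f,np.ones(len(px))]@R; o=-R.T@t
    return (o+d*((z-o[2])/d[:,2])[:,None])[:,:2]
H={"red":[((0,110,60),(8,255,255)),((172,110,60),(180,255,255))],"green":[((45,90,30),(80,255,255))],"blue":[((100,130,60),(130,255,255))]}
def mask(im,col):
    h=cv2.cvtColor(im,cv2.COLOR_BGR2HSV); return sum(cv2.inRange(h,a,b) for a,b in H[col])
def blobs(m,amin=15):
    n,l,s,c=cv2.connectedComponentsWithStats(m,connectivity=8)
    return [(s[i],c[i],np.argwhere(l==i)[:,::-1]) for i in range(1,n) if s[i,4]>=amin]
E
python3 - <<'E'
from h import *
for n in("top","side"):
    im=cv2.imread(f"pics/{n}0.png"); c=cam(n)
    for col in H:
        for s,ce,px in blobs(mask(im,col)):
            x=ray(c,px,26); h=cv2.convexHull(x.astype(np.float32)); (cc,r)=cv2.minEnclosingCircle(h)
            if not(400<cc[0]<700 and -300<cc[1]<60): continue
            print(n,col,s,ce.round(1),"z26",x.mean(0).round(1),"circ",np.round(cc,1),round(r,1),"z98",ray(c,ce,98)[0].round(1))
s=[cv2.resize(cv2.imread("pics/top0.png")[155:265,285:455],None,fx=4,fy=4,interpolation=2)]
cv2.imwrite("pics/crop0.png",s[0])
print(Rn.from_quat(arm.read_state()["ee_rot"]).as_matrix().round(3))
E
```

```text
top red [350 208  44  44 545] [371.3 229.6] z26 [ 469.5 -188.3] circ [ 470.2 -188.7] 40.6 z98 [ 461.1 -177.9]
top red [419 218  21  19 307] [428.9 226.4] z26 [ 477.1 -292.9] circ [ 477.8 -293. ] 19.1 z98 [ 468.2 -273.8]
top green [325 167  45  44 544] [346.4 189.3] z26 [ 543.9 -143. ] circ [ 545.5 -144. ] 40.9 z98 [ 529.3 -136.4]
top green [394 173  19  19 265] [403.  181.9] z26 [ 559.2 -247.4] circ [ 559.1 -248.4] 18.2 z98 [ 543.4 -232.1]
top blue [373 168  44  43 470] [392.6 190.3] z26 [ 543.2 -228. ] circ [ 546.5 -231.6] 40.7 z98 [ 528.7 -214.3]
top blue [344 173  18  18 265] [352.4 181.5] z26 [ 558.7 -154.1] circ [ 558.7 -154.3] 17.6 z98 [ 542.9 -146.6]
side red [258 250  20  35 228] [266.1 268. ] z26 [ 443.3 -188.3] circ [ 455.9 -187.9] 38.2 z98 [ 435.1 -259.5]
side red [281 250  28  36 618] [294.7 270.5] z26 [ 486.6 -203.4] circ [ 484.9 -195.3] 39.1 z98 [ 472.9 -272.4]
side green [299 228  24  31 202] [307.3 245.2] z26 [ 518.8 -150.4] circ [ 530.  -146.4] 38.8 z98 [ 501.1 -226.4]
side green [327 228  22  29 430] [338.  244.5] z26 [ 569.3 -159.5] circ [ 569.8 -152.7] 34.9 z98 [ 545.  -234.1]
side blue [313 199  21  21 336] [322.9 208.8] z26 [568.1 -62. ] circ [569.3 -61.8] 29.6 z98 [ 544. -149.]
side blue [311 262  53  37 484] [337.  283.9] z26 [ 544.  -244.2] circ [ 546.8 -232.9] 41.4 z98 [ 523.  -308.2]
[[ 0.893 -0.449 -0.001]
 [-0.449 -0.893 -0.002]
 [ 0.     0.002 -1.   ]]
```

View pics/crop0.png

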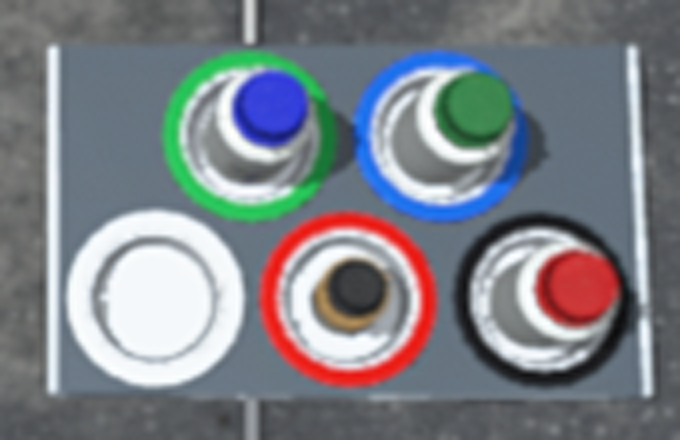

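The top view shows the rack nearly square to the world. The empty white well is at px (324,229). The black bottle stands in the red ring (371,230), red in the black ring (421,229), blue in the green ring (346,189) and green in the blue ring (394,190). Ring radii measure 40.6 (expected 40.5) and the green-blue pitch is 87.6 (expected 88).

```bash
cat >> h.py <<'E'
W=dict(red=(470.2,-188.7),green=(545.5,-144),blue=(546.5,-231.6),white=(469.5,-100.7),black=(470.8,-276.3))
def go(x,y,z):
    s=arm.read_state(); R=Rn.from_quat(s["ee_rot"]).as_matrix()
    return (R.T@(np.array([x,y,z])-s["position"])).round(1)
E
python3 - <<'E'
from h import *
c=cam("top")
im=cv2.imread("pics/top0.png")
print("white",ray(c,(323.6,229.4),26),"black",ray(c,(420.6,229.4),26),"flask",ray(c,(185,205),20))
g=cv2.cvtColor(im,cv2.COLOR_BGR2HSV)[...,2]; m=np.zeros_like(g); m[212:242,362:386]=(g[212:242,362:386]<75)*255
for s,ce,px in blobs(m): print(s,ce,ray(c,ce,68))
print(go(469,-187,180))
E
```

```text
white [[ 468.38033844 -101.40763562]] black [[ 471.28489558 -277.67558928]] flask [[510.73633024 157.82818936]]
[367 221  14  13 144] [373.72222222 226.88888889] [[ 469.41173926 -186.48443669]]
[503.1 580.7  51.5]
```

>>> drive_tool(targets=[[-1, 40, 47, 0, 0], [-1, 80, 93, 0, 0], [-1, 120, 139, 0, 0], [-1, 152, 176, 0, 0], [-1, 184, 212, 0, 0], [-1, 216, 249, 0, 0], [-1, 248, 286, 0, 0], [-1, 280, 323, 0, 0], [-1, 312, 360, 0, 0], [-1, 344, 397, 0, 0], [-1, 376, 434, 0, 0], [-1, 408, 471, 0, 0]])

```text
clock: 1.3
position: [427.8, -25.3, 231.4]
ee_rot: [0.973, -0.231, 0.0, -0.0]
contact_force: [1.2, 0.5, -0.1]
gripper_width: 85.4
grasp_force: 0.0
```

```bash
python3 -c "
from h import *
print(arm.read_state()['position'],arm.read_state()['contact_force'],go(469.4,-186.5,150))"
```

```text
[427.79344866 -25.2546488  231.39974933] [ 1.24270276  0.50304091 -0.09177591] [109.5 125.5  81.4]
```

>>> drive_tool(targets=[[-1, 30, 35, 0, 0], [-1, 60, 70, 20, 0], [-1, 95, 110, 60, 0], [-1, 95, 110, 60, 0], [-1, 95, 110, 60, 0], [-1, 95, 110, 60, 0]])

```text
clock: 1.9
position: [463.5, -163.9, 171.5]
ee_rot: [0.973, -0.231, -0.0, 0.0]
contact_force: [-0.4, -0.5, 0.7]
gripper_width: 85.5
grasp_force: 0.0
```

Run:
```python
from h import *
cv2.imwrite("pics/top1.png",arm.get_image("top"));cv2.imwrite("pics/side1.png",arm.get_image("side"))
print(arm.read_state()["position"],go(469.4,-186.5,31))
```

```text
[ 463.99657024 -163.22396915  172.43173359] [ 15.   18.5 141.4]
```

View pics/side1.png

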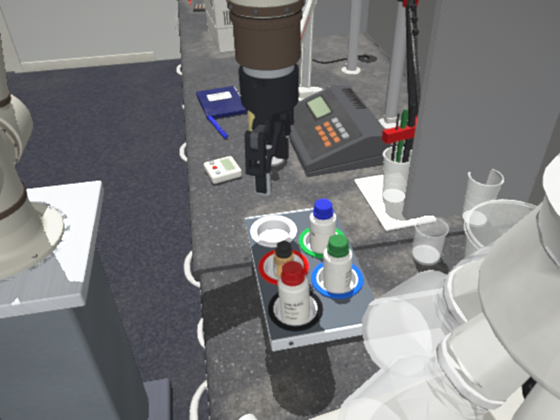

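The side view shows the open gripper hanging clear, still short of the black bottle at (284,255). I'll centre over it and descend.

>>> drive_tool(targets=[[-1, 15, 18, 0, 0], [-1, 15, 18, 0, 0], [-1, 15, 18, 35, 0], [-1, 15, 18, 70, 0], [-1, 15, 18, 105, 0], [-1, 15, 18, 130, 0], [-1, 15, 18, 141, 0], [-1, 15, 18, 141, 0], [-1, 15, 18, 141, 0]])

```text
clock: 2.9
position: [470.0, -186.6, 31.6]
ee_rot: [0.973, -0.23, 0.001, -0.0]
contact_force: [-0.5, -0.2, 0.7]
gripper_width: 85.9
grasp_force: 0.0
```

Run:
```python
from h import *
cv2.imwrite("pics/side2.png",cv2.resize(arm.get_image("side")[120:360,180:420],None,fx=2.4,fy=2.4))
print(arm.read_state()["position"],go(469.4,-186.5,31))
```

```text
[ 470.18082403 -186.76442992   31.91016049] [-0.8  0.1  0.9]
```

View pics/side2.png

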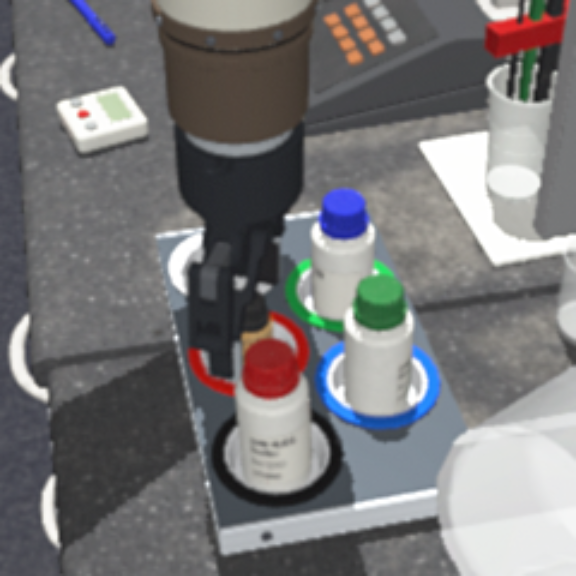

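The crop shows the fingers on either side of the black bottle at (255,330), clear of the red bottle. Next I close the gripper.

>>> drive_tool(targets=[[0, 0, 0, 0, 0], [1, 0, 0, 0, 0], [1, 0, 0, 0, 0], [1, 0, 0, 0, 0], [1, 0, 0, 0, 0], [1, 0, 0, 0, 0], [1, 0, 0, 0, 0], [1, 0, 0, 0, 0]])

```text
clock: 3.75
position: [469.3, -187.2, 31.1]
ee_rot: [0.973, -0.231, 0.001, 0.0]
contact_force: [0.4, 0.5, 6.4]
gripper_width: 30.8
grasp_force: 59.4
```

>>> drive_tool(targets=[[1, 0, 0, -10, 0], [1, 0, 0, -30, 0], [1, 0, 0, -60, 0], [1, 0, 0, -90, 0], [1, 0, 0, -120, 0], [1, 0, 0, -130, 0], [1, 0, 0, -130, 0], [1, 0, 0, -130, 0]])

```text
clock: 4.55
position: [467.8, -186.7, 159.2]
ee_rot: [0.973, -0.231, -0.001, -0.0]
contact_force: [0.1, 0.4, -0.5]
gripper_width: 30.7
grasp_force: 59.4
```

Run:
```python
from h import *
cv2.imwrite("pics/side3.png",cv2.resize(arm.get_image("side")[60:300,180:420],None,fx=2.4,fy=2.4))
print(arm.read_state()["position"],go(*W["white"],161))
```

```text
[ 467.60875469 -186.75023697  158.73437626] [-37.  -77.7  -2.2]
```

View pics/side3.png

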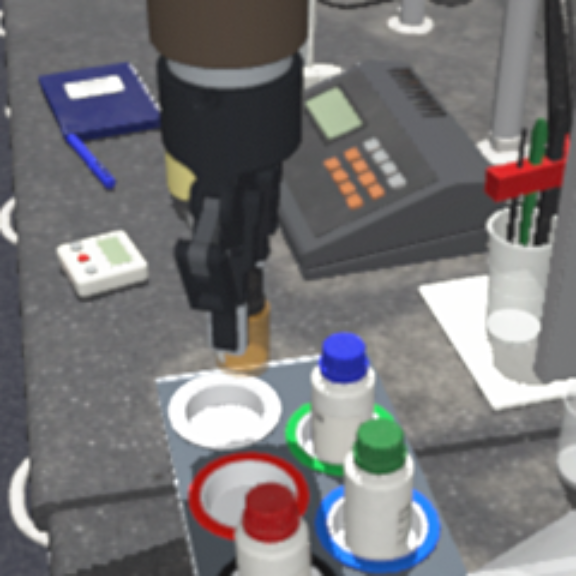

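The black bottle hangs upright between the pads at (245,340) and the red well is empty. I'll carry it to the white well.

>>> drive_tool(targets=[[1, -10, -20, 0, 0], [1, -22, -46, 0, 0], [1, -33, -70, 0, 0], [1, -37, -78, 0, 0], [1, -37, -78, 0, 0], [1, -37, -78, 30, 0], [1, -37, -78, 60, 0], [1, -37, -78, 90, 0], [1, -37, -78, 108, 0], [1, -37, -78, 108, 0], [1, -37, -78, 108, 0]])

```text
clock: 5.7
position: [470.8, -101.4, 52.2]
ee_rot: [0.973, -0.231, -0.0, 0.0]
contact_force: [0.1, -0.1, -0.4]
gripper_width: 30.5
grasp_force: 59.5
```

Run:
```python
from h import *
print(arm.read_state()["position"],go(*W["white"],31.5))
```

```text
[ 470.84234582 -101.42095464   52.15872394] [-1.5 -0.1 20.7]
```

>>> drive_tool(targets=[[1, 0, 0, 10, 0], [1, 0, 0, 17, 0], [1, 0, 0, 20, 0], [1, 0, 0, 20, 0], [1, 0, 0, 20, 0]])

```text
clock: 6.2
position: [470.9, -100.7, 32.5]
ee_rot: [0.973, -0.231, 0.0, -0.0]
contact_force: [-0.3, 1.1, -1.1]
gripper_width: 30.7
grasp_force: 59.5
```

>>> drive_tool(targets=[[0.4, 0, 0, 0, 0], [0, 0, 0, 0, 0], [-0.5, 0, 0, 0, 0], [-1, 0, 0, 0, 0], [-1, 0, 0, 0, 0], [-1, 0, 0, -20, 0], [-1, 0, 0, -60, 0], [-1, 0, 0, -100, 0], [-1, 0, 0, -135, 0], [-1, 0, 0, -135, 0], [-1, 0, 0, -135, 0]])

```text
clock: 7.3
position: [470.9, -100.5, 168.0]
ee_rot: [0.973, -0.231, 0.001, -0.001]
contact_force: [-0.4, 0.3, -0.9]
gripper_width: 85.8
grasp_force: 0.0
```

Run:
```python
from h import *
c=cam("top"); im=arm.get_image("top"); 
for s,ce,px in blobs(mask(im,"red")): 
    if s[0]>400 and s[1]>180: print(s,ce,ray(c,ce,98))
print(arm.read_state()["position"],go(470,-275,165))
```

```text
[419 218  21  18 297] [428.65993266 226.36026936] [[ 468.15939674 -273.33834981]]
[ 470.15337054 -100.62043048  166.90762337] [ 78.2 155.8   1.8]
```

>>> drive_tool(targets=[[-1, 20, 40, 0, 0], [-1, 40, 80, 0, 0], [-1, 60, 120, 0, 0], [-1, 78, 155, 0, 0], [-1, 78, 155, 0, 0], [-1, 78, 155, 0, 0], [-1, 78, 155, 30, 0], [-1, 78, 155, 60, 0], [-1, 78, 155, 95, 0], [-1, 78, 155, 125, 0], [-1, 78, 155, 125, 0], [-1, 78, 155, 125, 0]])

```text
clock: 8.55
position: [470.9, -273.4, 42.3]
ee_rot: [0.973, -0.23, -0.001, 0.0]
contact_force: [-0.2, 0.1, 0.7]
gripper_width: 85.4
grasp_force: 0.0
```

>>> drive_tool(targets=[[0, 0, 0, 0, 0], [1, 0, 0, 0, 0], [1, 0, 0, 0, 0], [1, 0, 0, 0, 0], [1, 0, 0, 0, 0], [1, 0, 0, 0, 0], [1, 0, 0, 0, 0]])

```text
clock: 9.25
position: [471.9, -274.7, 44.0]
ee_rot: [0.973, -0.231, 0.002, 0.0]
contact_force: [-1.1, 0.2, 5.5]
gripper_width: 40.9
grasp_force: 60.9
```

>>> drive_tool(targets=[[1, 0, 0, -10, 0], [1, 0, 0, -30, 0], [1, 0, 0, -60, 0], [1, 0, 0, -90, 0], [1, 0, 0, -120, 0], [1, 0, 0, -130, 0], [1, 0, 0, -130, 0], [1, 0, 0, -130, 0]])

```text
clock: 10.05
position: [469.9, -273.8, 171.1]
ee_rot: [0.973, -0.231, -0.001, -0.0]
contact_force: [0.4, -0.1, -1.3]
gripper_width: 41.2
grasp_force: 60.6
```

Run:
```python
from h import *
cv2.imwrite("pics/side4.png",cv2.resize(arm.get_image("side")[100:340,180:420],None,fx=2.4,fy=2.4))
print(arm.read_state()["position"],go(*W["red"],172))
```

```text
[ 469.70010836 -273.72939588  170.6353244 ] [-37.8 -76.2  -1.2]
```

View pics/side4.png

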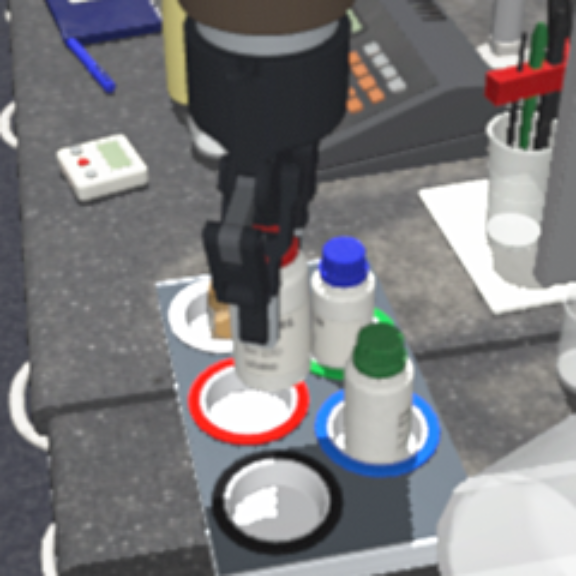

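The red bottle hangs upright at (270,330), the black well is empty, and the black bottle stands in the white well. The red bottle goes to the red well.

>>> drive_tool(targets=[[1, -10, -20, 0, 0], [1, -22, -46, 0, 0], [1, -33, -68, 0, 0], [1, -38, -76, 0, 0], [1, -38, -76, 0, 0], [1, -38, -76, 0, 0], [1, -38, -76, 30, 0], [1, -38, -76, 60, 0], [1, -38, -76, 90, 0], [1, -38, -76, 100, 0], [1, -38, -76, 100, 0], [1, -38, -76, 100, 0]])

```text
clock: 11.3
position: [472.0, -189.9, 73.2]
ee_rot: [0.973, -0.231, 0.001, 0.0]
contact_force: [0.2, 0.0, -0.9]
gripper_width: 40.9
grasp_force: 60.7
```

Run:
```python
from h import *
print(arm.read_state()["position"],go(*W["red"],43.5))
```

```text
[ 471.98696743 -189.86179857   73.18417155] [-2.2 -0.2 29.7]
```

>>> drive_tool(targets=[[1, -2, 0, 5, 0], [1, -2, 0, 14, 0], [1, -2, 0, 22, 0], [1, -2, 0, 27, 0], [1, -2, 0, 29, 0], [1, -2, 0, 29, 0], [1, -2, 0, 29, 0]])

```text
clock: 12.0
position: [469.0, -188.3, 43.9]
ee_rot: [0.973, -0.23, -0.0, 0.0]
contact_force: [-1.7, 1.8, 6.2]
gripper_width: 40.7
grasp_force: 61.4
```

>>> drive_tool(targets=[[0.4, 0, 0, 0, 0], [0, 0, 0, 0, 0], [-0.5, 0, 0, 0, 0], [-1, 0, 0, 0, 0], [-1, 0, 0, 0, 0], [-1, 0, 0, -20, 0], [-1, 0, 0, -60, 0], [-1, 0, 0, -100, 0], [-1, 0, 0, -130, 0], [-1, 0, 0, -130, 0], [-1, 0, 0, -130, 0]])

```text
clock: 13.1
position: [469.3, -188.2, 173.7]
ee_rot: [0.973, -0.231, 0.001, -0.0]
contact_force: [-0.3, 0.7, -0.7]
gripper_width: 85.4
grasp_force: 0.0
```

Run:
```python
from h import *
im=arm.get_image("side");cv2.imwrite("pics/side5.png",cv2.resize(im[160:360,220:400],None,fx=3,fy=3))
print(arm.read_state()["position"],go(*W["white"],170))
```

```text
[ 468.59423337 -188.12111874  172.64279671] [-38.5 -78.5   2.7]
```

View pics/side5.png

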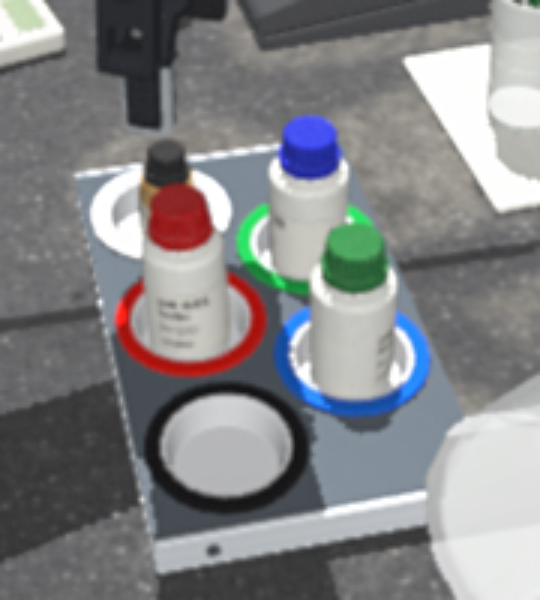

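The red bottle stands upright in the red ring (185,320) and the black bottle in the white ring (163,195). The black well at (228,447) is empty. Now the black bottle: pick it from white and take it to black.

>>> drive_tool(targets=[[-1, -12, -25, 0, 0], [-1, -25, -52, 0, 0], [-1, -37, -79, 0, 0], [-1, -37, -79, 0, 0], [-1, -37, -79, 0, 0], [-1, -37, -79, 35, 0], [-1, -37, -79, 70, 0], [-1, -37, -79, 105, 0], [-1, -37, -79, 130, 0], [-1, -37, -79, 140, 0], [-1, -37, -79, 140, 0], [-1, -37, -79, 140, 0]])

```text
clock: 14.35
position: [472.4, -101.5, 33.9]
ee_rot: [0.973, -0.231, 0.001, -0.0]
contact_force: [0.4, -0.2, 0.3]
gripper_width: 85.2
grasp_force: 0.0
```

>>> drive_tool(targets=[[0, 0, 0, 0, 0], [1, 0, 0, 0, 0], [1, 0, 0, 0, 0], [1, 0, 0, 0, 0], [1, 0, 0, 0, 0], [1, 0, 0, 0, 0], [1, 0, 0, 0, 0]])

```text
clock: 15.05
position: [472.2, -101.1, 34.3]
ee_rot: [0.973, -0.231, 0.001, -0.0]
contact_force: [-0.2, -0.6, 5.4]
gripper_width: 30.4
grasp_force: 59.1
```

>>> drive_tool(targets=[[1, 0, 0, -10, 0], [1, 0, 0, -30, 0], [1, 0, 0, -60, 0], [1, 0, 0, -90, 0], [1, 0, 0, -120, 0], [1, 0, 0, -135, 0], [1, 0, 0, -135, 0], [1, 0, 0, -135, 0]])

```text
clock: 15.85
position: [471.1, -101.0, 168.2]
ee_rot: [0.973, -0.231, -0.0, -0.0]
contact_force: [-0.0, -0.3, -1.3]
gripper_width: 30.7
grasp_force: 59.5
```

Run:
```python
from h import *
print(arm.read_state()["position"],go(*W["black"],166))
```

```text
[ 471.08979189 -101.00428353  168.16655234] [ 78.5 156.7   2.1]
```

>>> drive_tool(targets=[[1, 10, 20, 0, 0], [1, 25, 50, 0, 0], [1, 40, 80, 0, 0], [1, 55, 110, 0, 0], [1, 68, 136, 0, 0], [1, 78, 157, 0, 0], [1, 78, 157, 0, 0], [1, 78, 157, 0, 0], [1, 78, 157, 30, 0], [1, 78, 157, 60, 0], [1, 78, 157, 90, 0], [1, 78, 157, 90, 0]])

```text
clock: 17.05
position: [467.4, -274.2, 74.1]
ee_rot: [0.973, -0.231, -0.005, -0.001]
contact_force: [0.6, 1.0, -1.3]
gripper_width: 30.5
grasp_force: 59.5
```

Run:
```python
from h import *
print(arm.read_state()["position"],go(*W["black"],34.3))
im=arm.get_image("side");cv2.imwrite("pics/side6.png",cv2.resize(im[160:360,220:400],None,fx=3,fy=3))
```

```text
[ 467.35902776 -274.20870206   74.06188511] [ 4.4  0.3 39.7]
```

View pics/side6.png

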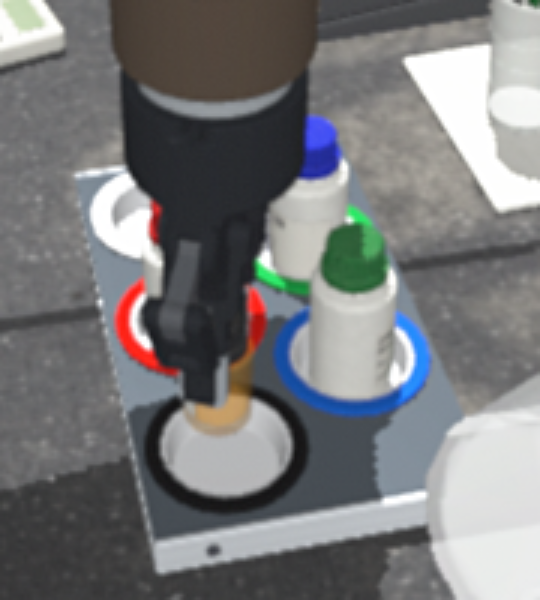

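The black bottle is upright above the black well: its bottom is at (218,430), the hole centre at (228,447). I'll shift 4 mm and lower.

>>> drive_tool(targets=[[1, 4, 0, 0, 0], [1, 4, 0, 10, 0], [1, 4, 0, 20, 0], [1, 4, 0, 30, 0], [1, 4, 0, 36, 0], [1, 4, 0, 38, 0], [1, 4, 0, 38, 0], [1, 4, 0, 38, 0]])

```text
clock: 17.9
position: [474.6, -278.3, 40.5]
ee_rot: [0.973, -0.231, 0.0, 0.0]
contact_force: [0.9, 0.5, -0.5]
gripper_width: 30.6
grasp_force: 59.5
```

Run:
```python
from h import *
print(arm.read_state()["position"],go(*W["black"],34.3))
```

```text
[ 474.61089524 -278.34528699   40.48213489] [-4.3 -0.1  6.2]
```

>>> drive_tool(targets=[[1, -4, 0, 0, 0], [1, -4, 0, 3, 0], [1, -4, 0, 6, 0], [1, -4, 0, 6, 0], [1, -4, 0, 6, 0]])

```text
clock: 18.4
position: [471.0, -276.5, 34.4]
ee_rot: [0.973, -0.231, 0.0, 0.0]
contact_force: [-0.0, 0.2, 0.8]
gripper_width: 30.2
grasp_force: 59.7
```

>>> drive_tool(targets=[[0.4, 0, 0, 0, 0], [0, 0, 0, 0, 0], [-0.5, 0, 0, 0, 0], [-1, 0, 0, 0, 0], [-1, 0, 0, 0, 0], [-1, 0, 0, -20, 0], [-1, 0, 0, -60, 0], [-1, 0, 0, -100, 0], [-1, 0, 0, -135, 0], [-1, 0, 0, -135, 0], [-1, 0, 0, -135, 0], [-1, 0, 0, -135, 0]])

```text
clock: 19.6
position: [469.9, -276.1, 168.1]
ee_rot: [0.973, -0.231, -0.001, -0.0]
contact_force: [-0.6, -0.3, -0.3]
gripper_width: 85.7
grasp_force: 0.0
```

Run:
```python
from h import *
c=cam("top"); im=arm.get_image("top"); 
for s,ce,px in blobs(mask(im,"blue")): 
    if s[0]>300: print(s,ce,ray(c,ce,98))
im=arm.get_image("side");cv2.imwrite("pics/side7.png",cv2.resize(im[160:360,220:400],None,fx=3,fy=3))
print(arm.read_state()["position"],go(543.5,-147,170))
```

```text
[404 201   9   8  43] [407.62790698 203.95348837] [[ 505.59526485 -239.19301945]]
[ 469.99601289 -276.15036694  167.82304536] [   7.6 -148.4   -2.3]
```

View pics/side7.png

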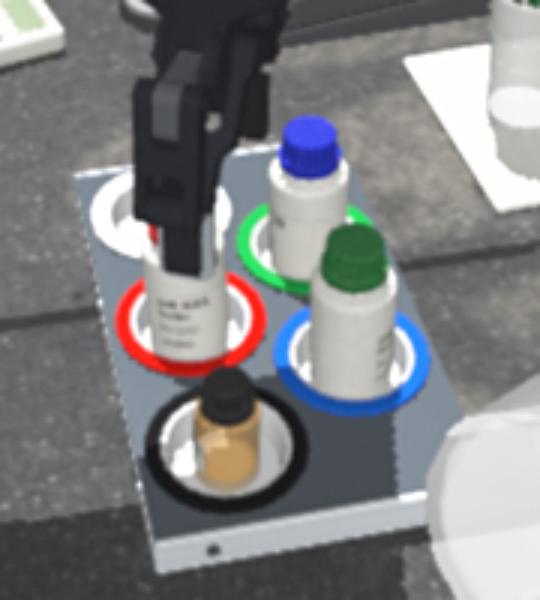

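The black bottle stands upright in the black ring (228,450). Now the blue bottle, from the green well.

>>> drive_tool(targets=[[-1, 3, -40, 0, 0], [-1, 5, -80, 0, 0], [-1, 8, -120, 0, 0], [-1, 8, -148, 0, 0], [-1, 8, -148, 0, 0], [-1, 8, -148, 0, 0], [-1, 8, -148, 0, 0]])

```text
clock: 20.4
position: [543.7, -148.4, 168.6]
ee_rot: [0.973, -0.231, -0.001, 0.0]
contact_force: [-0.5, 0.2, 0.3]
gripper_width: 85.6
grasp_force: 0.0
```

Run:
```python
from h import *
print(arm.read_state()["position"],go(543.5,-147,42.5))
```

```text
[ 543.73163047 -148.37799841  168.58283572] [ -0.6  -1.2 126.1]
```

>>> drive_tool(targets=[[-1, 0, -1, 30, 0], [-1, 0, -1, 60, 0], [-1, 0, -1, 95, 0], [-1, 0, -1, 120, 0], [-1, 0, -1, 126, 0], [-1, 0, -1, 126, 0], [0, 0, -1, 126, 0], [1, 0, -1, 126, 0], [1, 0, -1, 126, 0], [1, 0, -1, 126, 0], [1, 0, -1, 126, 0], [1, 0, -1, 126, 0]])

```text
clock: 21.6
position: [546.3, -146.8, 45.1]
ee_rot: [0.973, -0.23, 0.002, -0.0]
contact_force: [-0.9, 1.1, 5.8]
gripper_width: 41.4
grasp_force: 61.1
```

>>> drive_tool(targets=[[1, 0, 0, 0, 0], [1, 0, 0, -10, 0], [1, 0, 0, -30, 0], [1, 0, 0, -60, 0], [1, 0, 0, -90, 0], [1, 0, 0, -120, 0], [1, 0, 0, -130, 0], [1, 0, 0, -130, 0], [1, 0, 0, -130, 0]])

```text
clock: 22.5
position: [543.7, -146.7, 171.8]
ee_rot: [0.973, -0.231, -0.001, -0.0]
contact_force: [-0.4, 0.2, -2.4]
gripper_width: 41.1
grasp_force: 60.6
```

Run:
```python
from h import *
print(arm.read_state()["position"],go(*W["white"],172))
```

```text
[ 543.73321998 -146.6708228   171.83307768] [-87.   -7.7   0.1]
```

>>> drive_tool(targets=[[1, -15, -2, 0, 0], [1, -40, -4, 0, 0], [1, -65, -6, 0, 0], [1, -80, -8, 0, 0], [1, -87, -8, 0, 0], [1, -87, -8, 0, 0], [1, -87, -8, 30, 0], [1, -87, -8, 60, 0], [1, -87, -8, 90, 0], [1, -87, -8, 95, 0], [1, -87, -8, 95, 0], [1, -87, -8, 95, 0]])

```text
clock: 23.7
position: [472.2, -100.8, 79.3]
ee_rot: [0.973, -0.231, 0.001, -0.0]
contact_force: [-0.1, -0.3, -2.1]
gripper_width: 41.5
grasp_force: 60.9
```

Run:
```python
from h import *
print(arm.read_state()["position"],go(*W["white"],44))
```

```text
[ 472.23273577 -100.82351716   79.29261441] [-2.6  1.1 35.3]
```

>>> drive_tool(targets=[[1, -2, 1, 5, 0], [1, -2, 1, 14, 0], [1, -2, 1, 24, 0], [1, -2, 1, 31, 0], [1, -2, 1, 35, 0], [1, -2, 1, 35, 0], [1, -2, 1, 35, 0]])

```text
clock: 24.4
position: [468.3, -100.8, 45.1]
ee_rot: [0.973, -0.23, -0.0, 0.0]
contact_force: [-5.9, 1.9, 17.3]
gripper_width: 41.4
grasp_force: 63.0
```

>>> drive_tool(targets=[[0.4, 0, 0, 0, 0], [0, 0, 0, 0, 0], [-0.5, 0, 0, 0, 0], [-1, 0, 0, 0, 0], [-1, 0, 0, 0, 0], [-1, 0, 0, -20, 0], [-1, 0, 0, -60, 0], [-1, 0, 0, -100, 0], [-1, 0, 0, -130, 0], [-1, 0, 0, -130, 0], [-1, 0, 0, -130, 0]])

```text
clock: 25.5
position: [468.5, -100.6, 173.5]
ee_rot: [0.973, -0.231, 0.0, -0.0]
contact_force: [0.3, -0.3, -0.2]
gripper_width: 85.5
grasp_force: 0.0
```

Run:
```python
from h import *
im=arm.get_image("side");cv2.imwrite("pics/side8.png",cv2.resize(im[160:360,220:400],None,fx=3,fy=3))
print(arm.read_state()["position"],go(544,-232.5,172))
```

```text
[ 467.79872357 -100.64416411  172.49349455] [127.3  83.5   0.3]
```

View pics/side8.png

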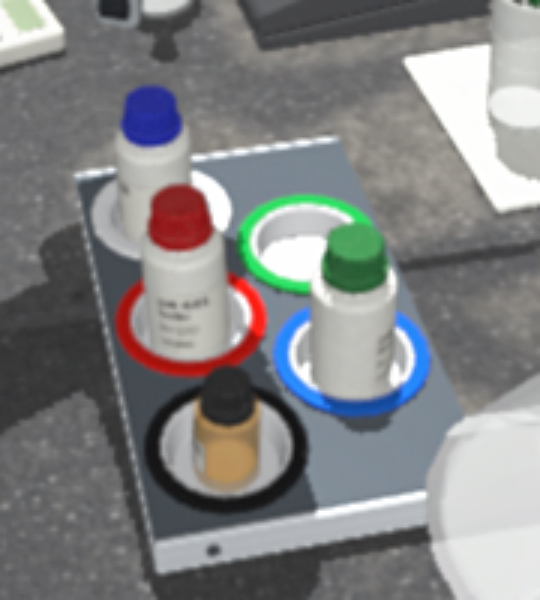

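The blue bottle stands upright in the white well (155,190), a bit to the left, and the green well at (305,243) is empty. Now the green bottle.

>>> drive_tool(targets=[[-1, 35, 23, 0, 0], [-1, 70, 46, 0, 0], [-1, 100, 66, 0, 0], [-1, 127, 84, 0, 0], [-1, 127, 84, 0, 0], [-1, 127, 84, 0, 0], [-1, 127, 84, 0, 0]])

```text
clock: 26.25
position: [543.3, -232.1, 172.0]
ee_rot: [0.973, -0.231, -0.001, -0.0]
contact_force: [-1.1, 0.3, -0.7]
gripper_width: 85.1
grasp_force: 0.0
```

Run:
```python
from h import *
print(arm.read_state()["position"],go(544,-232.5,42.5))
```

```text
[ 543.26881322 -232.09333676  172.03683294] [  1.2  -0.  129.5]
```

>>> drive_tool(targets=[[-1, 0, 0, 30, 0], [-1, 0, 0, 60, 0], [-1, 0, 0, 95, 0], [-1, 0, 0, 122, 0], [-1, 0, 0, 129, 0], [-1, 0, 0, 129, 0], [0, 0, 0, 129, 0], [1, 0, 0, 129, 0], [1, 0, 0, 129, 0], [1, 0, 0, 129, 0], [1, 0, 0, 129, 0], [1, 0, 0, 129, 0]])

```text
clock: 27.45
position: [545.6, -233.0, 46.2]
ee_rot: [0.973, -0.231, 0.002, -0.0]
contact_force: [-0.0, 1.5, 6.1]
gripper_width: 41.1
grasp_force: 61.2
```

>>> drive_tool(targets=[[1, 0, 0, 0, 0], [1, 0, 0, -10, 0], [1, 0, 0, -30, 0], [1, 0, 0, -60, 0], [1, 0, 0, -90, 0], [1, 0, 0, -120, 0], [1, 0, 0, -130, 0], [1, 0, 0, -130, 0], [1, 0, 0, -130, 0]])

```text
clock: 28.35
position: [543.1, -232.4, 172.8]
ee_rot: [0.973, -0.231, -0.001, -0.0]
contact_force: [-0.9, -0.0, -2.0]
gripper_width: 41.2
grasp_force: 60.6
```

Run:
```python
from h import *
print(arm.read_state()["position"],go(*W["green"],172))
```

```text
[ 543.14628547 -232.39305979  172.78275245] [-37.6 -80.    0.9]
```

>>> drive_tool(targets=[[1, -10, -20, 0, 0], [1, -22, -46, 0, 0], [1, -32, -70, 0, 0], [1, -37, -80, 0, 0], [1, -37, -80, 0, 0], [1, -37, -80, 0, 0], [1, -37, -80, 30, 0], [1, -37, -80, 60, 0], [1, -37, -80, 90, 0], [1, -37, -80, 100, 0], [1, -37, -80, 100, 0], [1, -37, -80, 100, 0]])

```text
clock: 29.55
position: [548.1, -145.3, 75.3]
ee_rot: [0.973, -0.231, 0.001, 0.0]
contact_force: [0.5, -0.0, -1.8]
gripper_width: 40.8
grasp_force: 60.7
```

Run:
```python
from h import *
print(arm.read_state()["position"],go(*W["green"],46))
im=arm.get_image("side");cv2.imwrite("pics/side9.png",cv2.resize(im[160:360,220:400],None,fx=3,fy=3))
```

```text
[ 548.13219252 -145.34571873   75.33407602] [-3.  -0.  29.3]
```

View pics/side9.png

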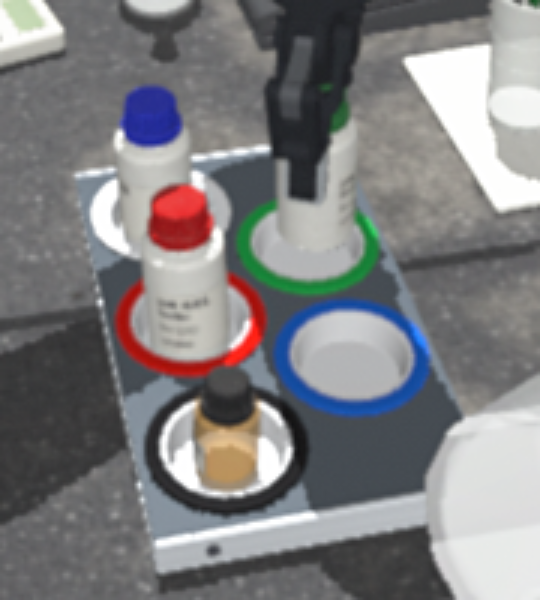

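The green bottle is upright over the green ring: its bottom is at (315,245), the ring centre at (308,245). I'll lower it.

>>> drive_tool(targets=[[1, -2, 0, 5, 0], [1, -2, 0, 14, 0], [1, -2, 0, 22, 0], [1, -2, 0, 26, 0], [1, -2, 0, 28, 0], [1, -2, 0, 28, 0], [1, -2, 0, 28, 0]])

```text
clock: 30.3
position: [545.5, -143.8, 46.3]
ee_rot: [0.973, -0.231, 0.0, -0.0]
contact_force: [-0.4, -0.6, -0.8]
gripper_width: 40.8
grasp_force: 60.9
```

>>> drive_tool(targets=[[0.4, 0, 0, 0, 0], [0, 0, 0, 0, 0], [-0.5, 0, 0, 0, 0], [-1, 0, 0, 0, 0], [-1, 0, 0, 0, 0], [-1, 0, 0, -20, 0], [-1, 0, 0, -60, 0], [-1, 0, 0, -100, 0], [-1, 0, 0, -125, 0], [-1, 0, 0, -125, 0], [-1, 0, 0, -125, 0]])

```text
clock: 31.4
position: [545.3, -143.6, 171.7]
ee_rot: [0.973, -0.231, 0.0, -0.0]
contact_force: [-0.9, 0.8, -1.2]
gripper_width: 85.1
grasp_force: 0.0
```

Run:
```python
from h import *
c=cam("top"); im=arm.get_image("top"); cs=cam("side"); im2=arm.get_image("side")
for C,I in((c,im),(cs,im2)):
  for s,ce,px in blobs(mask(I,"blue")):
    p=ray(C,ce,98)[0]
    if 400<p[0]<600 and -320<p[1]<0: print(s,ce,p)
print(arm.read_state()["position"],go(468.3,-101,170))
```

```text
[373 177  44  34 371] [394.90566038 196.43665768] [ 518.1618065  -218.08505555]
[317 218  18  18 260] [325.45384615 226.54615385] [ 465.03984636 -101.2899946 ]
[260 188  21  20 316] [269.86708861 198.05063291] [ 466.08929623 -103.33581776]
[311 259  53  40 606] [336.7970297  280.17656766] [ 524.55314517 -301.62609505]
[ 544.43231413 -143.67074441  170.04000427] [-87.2  -3.9   0.2]
```

>>> drive_tool(targets=[[-1, -30, 0, 0, 0], [-1, -60, -1, 0, 0], [-1, -89, -2, 0, 0], [-1, -89, -2, 0, 0], [-1, -89, -2, 0, 0], [-1, -89, -2, 0, 0]])

```text
clock: 32.1
position: [467.3, -102.2, 170.8]
ee_rot: [0.973, -0.231, -0.0, 0.0]
contact_force: [-0.5, 0.2, 0.7]
gripper_width: 85.3
grasp_force: 0.0
```

Run:
```python
from h import *
print(arm.read_state()["position"],go(466,-102,43))
```

```text
[ 467.30041687 -102.17048548  170.8454988 ] [ -1.2   0.4 127.8]
```

>>> drive_tool(targets=[[-1, -1, 0, 30, 0], [-1, -1, 0, 60, 0], [-1, -1, 0, 95, 0], [-1, -1, 0, 122, 0], [-1, -1, 0, 128, 0], [-1, -1, 0, 128, 0], [0, -1, 0, 128, 0], [1, -1, 0, 128, 0], [1, -1, 0, 128, 0], [1, -1, 0, 128, 0], [1, -1, 0, 128, 0], [1, -1, 0, 128, 0]])

```text
clock: 33.3
position: [467.1, -101.3, 44.9]
ee_rot: [0.973, -0.231, 0.002, -0.001]
contact_force: [-0.9, 2.4, 3.8]
gripper_width: 41.4
grasp_force: 60.1
```

>>> drive_tool(targets=[[1, 0, 0, 0, 0], [1, 0, 0, -10, 0], [1, 0, 0, -30, 0], [1, 0, 0, -60, 0], [1, 0, 0, -90, 0], [1, 0, 0, -120, 0], [1, 0, 0, -135, 0], [1, 0, 0, -135, 0], [1, 0, 0, -135, 0]])

```text
clock: 34.2
position: [465.1, -101.5, 178.2]
ee_rot: [0.973, -0.231, -0.0, -0.0]
contact_force: [-0.1, -0.1, -2.4]
gripper_width: 41.2
grasp_force: 60.6
```

Run:
```python
from h import *
print(arm.read_state()["position"],go(*W["blue"],175))
```

```text
[ 465.1273011  -101.46814932  178.22251228] [131.2  79.7   3.1]
```

>>> drive_tool(targets=[[1, 15, 9, 0, 0], [1, 40, 24, 0, 0], [1, 65, 39, 0, 0], [1, 90, 55, 0, 0], [1, 115, 70, 0, 0], [1, 131, 80, 0, 0], [1, 131, 80, 0, 0], [1, 131, 80, 0, 0], [1, 131, 80, 35, 0], [1, 131, 80, 70, 0], [1, 131, 80, 100, 0], [1, 131, 80, 100, 0]])

```text
clock: 35.4
position: [542.6, -230.1, 73.6]
ee_rot: [0.973, -0.231, -0.006, -0.0]
contact_force: [-1.0, -0.6, -1.3]
gripper_width: 41.3
grasp_force: 60.9
```

>>> drive_tool(targets=[[1, 0, 0, 0, 0], [1, 0, 0, 0, 0]])

```text
clock: 35.6
position: [548.3, -231.8, 80.4]
ee_rot: [0.973, -0.23, 0.002, 0.0]
contact_force: [0.7, 0.7, -1.2]
gripper_width: 41.3
grasp_force: 61.0
```

Run:
```python
from h import *
print(arm.read_state()["position"],go(*W["blue"],45))
im=arm.get_image("side");cv2.imwrite("pics/side10.png",cv2.resize(im[160:360,220:400],None,fx=3,fy=3))
```

```text
[ 548.25940263 -231.80795905   80.38586955] [-1.8  0.6 35.4]
```

View pics/side10.png

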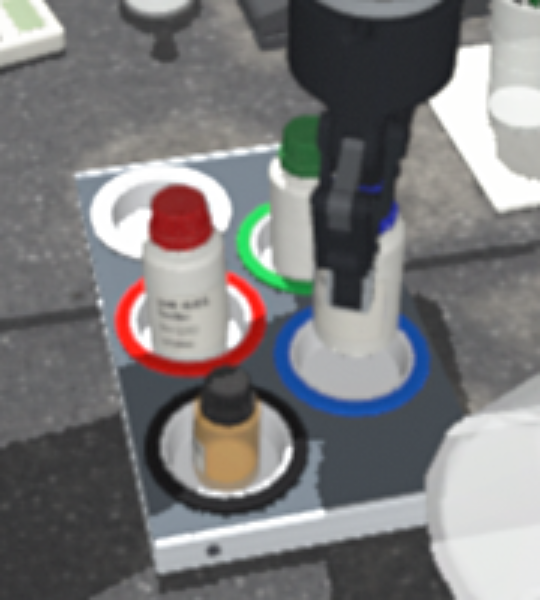

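The blue bottle is upright over the blue ring (355,345). I'll lower it, release, and lift away.

>>> drive_tool(targets=[[1, -1, 0, 5, 0], [1, -1, 0, 14, 0], [1, -1, 0, 24, 0], [1, -1, 0, 31, 0], [1, -1, 0, 34, 0], [1, -1, 0, 34, 0], [1, -1, 0, 34, 0]])

```text
clock: 36.35
position: [545.6, -231.4, 45.1]
ee_rot: [0.973, -0.231, -0.001, 0.0]
contact_force: [-4.0, 2.4, 6.6]
gripper_width: 41.5
grasp_force: 62.0
```

>>> drive_tool(targets=[[0.4, 0, 0, 0, 0], [0, 0, 0, 0, 0], [-0.5, 0, 0, 0, 0], [-1, 0, 0, 0, 0], [-1, 0, 0, 0, 0], [-1, 0, 0, -20, 0], [-1, 0, 0, -60, 0], [-1, 0, 0, -100, 0], [-1, 0, 0, -140, 0], [-1, 0, 0, -180, 0], [-1, 0, 0, -180, 0], [-1, 0, 0, -180, 0]])

```text
clock: 37.55
position: [546.4, -231.3, 225.2]
ee_rot: [0.973, -0.231, 0.001, -0.0]
contact_force: [-0.9, 0.4, -0.2]
gripper_width: 85.4
grasp_force: 0.0
```

>>> drive_tool(targets=[[-1, -40, -20, 0, 0], [-1, -80, -45, 0, 0], [-1, -120, -70, 0, 0], [-1, -150, -90, 0, 0], [-1, -150, -90, 0, 0], [-1, -150, -90, 0, 0], [-1, -150, -90, 0, 0]])

```text
clock: 38.25
position: [452.6, -84.0, 223.5]
ee_rot: [0.973, -0.231, -0.001, 0.0]
contact_force: [0.5, -0.5, -0.9]
gripper_width: 85.2
grasp_force: 0.0
```

Run:
```python
from h import *
for n in("top","side"):
  I=arm.get_image(n); C=cam(n)
  cv2.imwrite(f"pics/{n}11.png",cv2.resize(I[155:265,285:455] if n=="top" else I[160:360,220:400],None,fx=3,fy=3))
  for col in H:
    for s,ce,px in blobs(mask(I,col)):
      p=ray(C,ce,98)[0]
      if abs(p-W[col]).max()<15: print(n,col,s,(p-W[col]).round(1))
```

```text
top red [369 208  25  44 280] [-12.3 -10.3]
top red [367 218  19  19 205] [-2.5  0. ]
top blue [380 168  37  43 594] [-14.2   0.6]
side red [270 222  21  22 359] [-3.8 -1.9]
side green [313 198  20  21 332] [-1.5 -3.8]
side blue [327 234  22  23 412] [-2.8 -3.4]
```

View pics/side11.png

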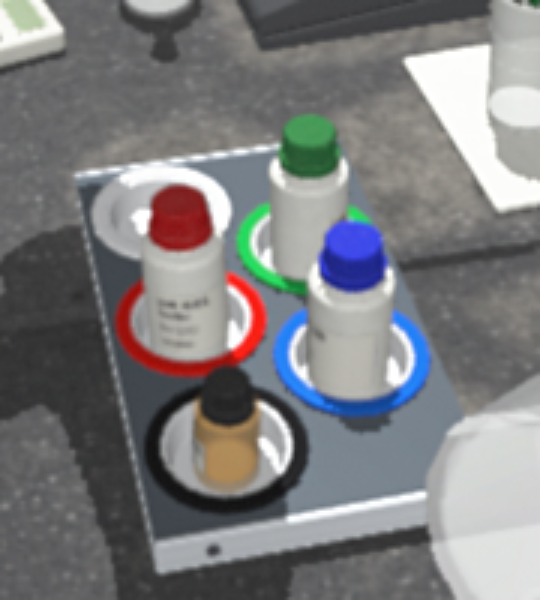

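All four bottles stand upright in the matching rings: red (185,320), green (308,240), blue (352,357) and black (228,447). The white well at (160,213) is empty, and the gripper is clear.

```bash
python3 -c "
from bench import arm
print(arm.job_done())"
```

```text
the job is handed in; nothing more can be done
None
```

I handed the job in at about 38 s with all four bottles upright in the wells matching their caps, the white well empty and the flask untouched; no verdict came back from the judging.

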